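Move a plaster tile from its latched frame to the display easel

TASK

Turn the steel swing tab on the wooden frame aside, draw the plaster tile up out of the frame, and stand it on the ledge of the empty dark easel beside the frame, leaning back squarely on its uprights and about centred between them. The ledge is clamped at an unknown height, so feel for it and set the tile down gently, without dropping or ramming it. Leave the tab turned aside, and do not disturb the paint pot, mist bottles or sanding block.

Things in the scene. Friction and masses are not known exactly. Their poses are not given: they have to be found in the camera images.
- frame: Leaning part of the fixed, 260 mm wide wooden frame; reclines 30 degrees from vertical, top toward the robot. Origin: middle of the tile's seat. Axes: x out of the tile's face (away from robot, up), y along the shelf, z up the slope. Tile stands on the shelf (z = 0), its back on cross bars (x = 0; up to z = 132 mm). Side uprights at y = +/-118 mm, 20 mm wide, reach z = 200 mm.
- frame_lip (a point): Middle of the top of the frame's lip, which runs along the shelf in front of the tile's lower edge and stands 20 mm above the shelf; its inner face is 17 mm from the cross bars. The tile must be drawn more than 25 mm up the slope before it can be moved off. Axes as the frame.
- easel_rest: Leaning part of the empty, fixed dark wooden easel; reclines 30 degrees, top toward the robot. Axes: x out of the rest face (away from robot, up), y sideways, z up the slope; origin in the rest face, in the middle. A 190 mm wide, rubber-lined ledge stands out 37 mm, with a lip 12 mm high at its outer edge. Its top is clamped somewhere between z = 0 and 35 mm (rigid, not reported).
- easel_top (a point): In the rest face, midway between the tops of the easel's two uprights (at y = +/-62 mm, 20 mm wide, up to z = 165 mm of the easel; 165 mm up the slope from its origin). The tile will lean on their faces. Cross bars between them lie below z = 125 mm, so fingers fit between the uprights. Axes as the easel.
- tile_mid (a point): Centre of the pale green plaster tile, 200 x 200 x 10 mm, 0.35 to 0.65 kg, standing in the frame with 8 mm free at each side. Axes: x down the slope in its plane, y along its upper edge, z out of its face. Upper edge 100 mm up the slope from here; its upper 65 mm are free at front and back: pinch the middle across the 10 mm thickness, fingers along the slope.
- tab_grip (a point): Middle of the upstanding finger plate of the steel tab: 10 mm thick across the tab, 24 mm wide; its top is 18 mm above this point, the tab's upper face 17 mm below it. It lies 56 mm from the pivot axis. The tab is a bar 20 mm wide, 8 mm thick, 76 mm long; its underside is 3 mm above the tile's upper edge.
- tab_pivot (a point): On the tab's pivot axis, at the height of the tab's upper face, on top of the upright at the frame's +y side (frame x = 4, y = 118, z = 211 mm). The axis runs along the frame's z, up the slope.
- tab (a joint): Tab angle (rad): 0 = across the tile's upper edge (pointing to the frame's -y), growing to 1.8 as its free end swings out to the frame's +x, away from the robot; it turns only that way and starts between 0 and 0.25. Well clear of the tile above 1.2. It turns stiffly (2 to 3 N at the finger plate) and stays where it is left.
- pot: Paint pot, 47 mm across, 55 mm high; origin under its centre. Bystander.
- bottle: Clear mist bottle with pump head, 37 mm across, 139 mm high; origin under its centre. Bystander.
- block: Brown sanding block, 44 x 70 x 26 mm; origin under its centre. Bystander.
- tile: The same tile; origin in the middle of its back face, 5 mm behind its centre.

How it is judged:
By the outcome, as a careful person would: the job done as asked, in the order asked, and still so for the second after the job is handed in, with the robot touching nothing.
It also fails if it takes over 72 s, if anything falls off the work surface, if the arm or the gripper's body presses on something with over 40 N, if the wrist force passes 120 N, or if a joint passes its speed limit or range.

ROBOT

A 6-joint arm with a two-finger parallel gripper is mounted at the origin on the work surface; the furniture and walls round the work are solid. World frame = base frame: x ahead of the robot, y to its left, z up, the work surface at z = 0. Lengths are in m, angles in rad, forces in N, time in s.
With the tool pointing down it reaches from about 0.25 to 0.725 m from the base axis. Payload 4 kg.
Tool frame: the origin (TCP) lies midway between the tips of the shut fingers; the grasp point (between the pads) lies 19 mm behind it (robot.grip_point_offset is the distance from the TCP to the grasp point, in m); z points along the fingers, y is the line along which they close (so a half turn about z gives the same grasp; the last joint's range is limited). The gripper opens to 85 mm and grips with 20 to 120 N. Pads are 22 mm wide; open, the fingers measure 114 mm over their backs; the gripper's body (76 mm by 85 mm) begins 54 mm behind the grasp point. The pads swing forward as they close: fully open they stand 13 mm farther back than shut.
Start: joints at [1.291, 0.241, 0.005, 1.335, 0, 1.571], TCP at [0.138, 0.481, 0.206] pointing down, gripper open.
Joint ranges: [-2.72, 2.72], [-1.05, 1.87], [-1.09, 1.28], [-1.99, 2.15], [-1.42, 1.44], [-3.14, 3.14]. Speed limits (rad/s): [2.79, 2.79, 3.14, 3.14, 3.14, 3.14].

INTERFACE

Orientations are given as a unit quaternion [x, y, z, w].
In Python, from cell import robot, optics gives the robot as it stands.
- The arm moves only by the tool drive_tool, never from a script. Its argument "motion" is text: rows parted by semicolons, each of 7 numbers parted by spaces: the shift along the tool's x, y, z in m, then the turn, a rotation vector about the tool's x, y, z in rad, then the finger opening in m, from 0 to 0.0854. In form: dx dy dz wx wy wz claw; .... A call has 1 to 8 rows; each row shifts and turns the commanded pose from where the row before left it, along the tool's axes as they then stand; what a row does not reach is not made up. A row lasts 1/10 s, in which the tool goes at most 50 mm and 8.59 degrees, less where a joint would pass 70% of its speed; a pose out of reach is approached as far as the arm can. A call is refused whole if a number of a shift passes 0.05 or a number of a turn 0.15, either way. A call with a gripper value outside its range is refused whole. The fingers move at their own pace and stop on an object; the grip force is fixed at half the most. Time passes only in rows, so rows that do not move let the fingers close. It gives the time, the measured TCP pose, the force, the opening and the grip force at its end, in the units of the state.
- robot.get_state(): the state, without advancing time (a new reading comes with each control period).
- optics.snapshot(name): name is "side" or "top" or "wrist"; returns the picture (400x640x3 uint8, red, green, blue); there is no depth.
- optics.camera_info(name): a dict with "vfov" (degrees; the focal length in pixels is half the picture's height over the tangent of half this angle, whatever the lens; pixels are square), "cx", "cy" (the principal point, pixels), "cam_to_world" (4x4, takes a point from camera to world coordinates); the wrist camera has in their place "mount" (4x4, takes a point from camera to tool coordinates, whose origin is the TCP and whose axes are the flange's). Camera axes: x right, y down, z forward; pixel columns grow to the right and rows downward; lengths in m; the calibration is good to about 2 mm. A picture is of the moment at which its call begins: read the wrist's pose just before it. camera_info takes no time and is no camera call.
- robot.close_job(): hands the job in; it is judged then, once.
Trained networks look in the newest picture that a camera, given by its name, has taken for a name from the list of things; names that differ only in an ending like _2 or _b are one class to them, and where a whole thing is asked for, a point or a joint stands for the part that bears it (a point fixed in the world has none). Each returns a list of dicts, best first, with "p" (0 to 1); they miss things now and then, are a little off and sometimes report something else, mostly with a low value. They report only what shows in the picture. A call takes as long as a camera call.
- optics.spot_in(camera, query): "pixel" ([column, row] in pixels, amid what is visible of it).
- optics.silhouettes(camera, query): "pixels" (400x640 bool, what is visible of it) and "pixel" ([column, row] in pixels, amid what is visible of it).
- optics.pinpoint(camera, query): "pixel" ([column, row] in pixels: a listed point, or the origin of a listed thing).
The state is a dict: "time": time; "q": joint angles; "joint_vel": joint speeds; "tau": joint torques, N m; "eef_pos": TCP position; "ee_rot": TCP orientation; "contact_force": force on the tool from outside, world axes, zero at the start; "moment": the same for the moment, N m; "width": finger opening in m; "grasp_force": force on a finger pad.
Only numpy, scipy, OpenCV 4.12 (cv2) and the standard library are available. Lean on these libraries where they do the work, as an engineer would, in place of code of your own. Each camera call takes 0.05 s, during which the arm holds its last target. There are 200 camera calls.

## Working session

There is one attempt and no reset: what is moved stays moved. The work goes in short steps, Python scripts to look and compute and a tool call to move; the robot and the scene stay as the last step left them, time stands still between calls to the robot, and variables do not carry over. Pictures are saved under pics/ and viewed, at most 10 in all, crops included, and the job is handed in when it is done.

Besides the shell and the picture viewer there is one more tool, called after ">>>" as name(argument=value, ...), one argument or row to a line, values as JSON. drive_tool: Moves the arm, as the interface text tells. Its arguments: {"type":"object","properties":{"motion":{"type":"string"}},"required":["motion"]}

```bash
mkdir -p pics; ls
cat > h.py <<'E'
import numpy as np, cv2
from scipy.spatial.transform import Rotation as R
from cell import robot, optics
def cam(n):
    i=optics.camera_info(n); 
    if 'cam_to_world' in i: T=np.array(i['cam_to_world'])
    else:
        s=robot.get_state(); W=np.eye(4); W[:3,:3]=R.from_quat(s['ee_rot']).as_matrix(); W[:3,3]=s['eef_pos']; T=W@np.array(i['mount'])
    return i,T
def ray(n,px):
    i,T=cam(n); f=200/np.tan(np.radians(i['vfov'])/2)
    d=T[:3,:3]@np.array([(px[0]-i['cx'])/f,(px[1]-i['cy'])/f,1]); return T[:3,3],d/np.linalg.norm(d)
def proj(n,P):
    i,T=cam(n); f=200/np.tan(np.radians(i['vfov'])/2)
    p=np.linalg.inv(T)@np.append(P,1); return f*p[:2]/p[2]+[i['cx'],i['cy']]
def tri(rays):
    A=0;b=0
    for o,d in rays:
        M=np.eye(3)-np.outer(d,d); A=A+M; b=b+M@o
    x=np.linalg.solve(A,b); return x,[np.linalg.norm((np.eye(3)-np.outer(d,d))@(x-o)) for o,d in rays]
def snap(n,name=None):
    im=optics.snapshot(n)
    if name: cv2.imwrite(f'pics/{name}.png',im[:,:,::-1])
    return im
E
python3 - <<'E'
from h import *
for c in('side','top','wrist'):
    i,T=cam(c); print(c,i['vfov'],i['cx'],i['cy'],T.round(3).tolist())
ims=[snap(c) for c in('side','top')]
cv2.imwrite('pics/a.png',cv2.resize(np.vstack(ims),(640,800))[:,:,::-1][:, :]) 
cv2.imwrite('pics/side.png',ims[0][:,:,::-1]);cv2.imwrite('pics/top.png',ims[1][:,:,::-1])
snap('wrist','wrist')
for q in ['frame','frame_lip','easel_rest','easel_top','tile_mid','tab_grip','tab_pivot','pot','bottle','block','tile']:
    rs=[];o=[]
    for c in('side','top'):
        r=optics.pinpoint(c,q)
        o.append([(np.round(x['pixel'],1).tolist(),round(x['p'],2)) for x in r[:2]])
        if r: rs.append(ray(c,r[0]['pixel']))
    print(q,o, *( [v if isinstance(v,list) else v.round(4) for v in tri(rs)] if len(rs)>1 else []))
E
```

```text
pics
side 56.96151837239797 317.41228774081554 193.43009661148145 [[1.0, 0.007, -0.01, 0.516], [0.012, -0.631, 0.776, -0.67], [-0.0, -0.776, -0.631, 0.738], [0.0, 0.0, 0.0, 1.0]]
top 46.7933270595707 328.82682744135184 203.13855277418207 [[0.024, -0.99, 0.142, 0.326], [-1.0, -0.024, -0.0, 0.043], [0.004, -0.142, -0.99, 1.419], [0.0, 0.0, 0.0, 1.0]]
wrist 58.2555634202587 316.8000420887383 196.79793448069466 [[0.276, 0.923, 0.269, 0.071], [0.961, -0.264, -0.081, 0.499], [-0.003, 0.28, -0.96, 0.375], [0.0, 0.0, 0.0, 1.0]]
frame [[([348.4, 311.0], 0.96)], [([412.5, 188.3], 0.72)]] [ 0.5771 -0.2104  0.0364] [np.float64(0.0004915293259465517), np.float64(0.000491529325946446)]
frame_lip [[([351.3, 304.7], 0.85)], [([414.1, 183.9], 0.84)]] [ 0.5839 -0.2109  0.0611] [np.float64(0.0015903698584707898), np.float64(0.0015903698584706612)]
easel_rest [[([342.1, 188.7], 0.72)], [([271.7, 179.0], 0.57)]] [0.5876 0.2172 0.0374] [np.float64(0.006814098480077754), np.float64(0.006814098480077634)]
easel_top [[([316.0, 149.8], 0.97)], [([265.6, 200.8], 0.59)]] [0.5039 0.2138 0.178 ] [np.float64(0.002
[... 563 characters left out ...]
522714967092)]
pot [[([265.3, 193.8], 0.57), ([289.9, 226.3], 0.55)], [([260.9, 261.5], 0.61)]] [ 0.3417  0.2452 -0.0089] [np.float64(0.004013330971506731), np.float64(0.004013330971506982)]
bottle [[([248.0, 311.6], 0.66), ([324.1, 288.3], 0.22)], [([405.0, 259.3], 0.57)]] [ 0.3582 -0.1941  0.0071] [np.float64(0.004575682912651767), np.float64(0.004575682912651867)]
block [[([377.7, 251.8], 0.62)], [([341.8, 159.4], 0.75)]] [ 0.6717  0.0047 -0.0123] [np.float64(0.0011630880581431104), np.float64(0.0011630880581431674)]
tile [[([328.3, 288.3], 0.8)], [([409.0, 218.9], 0.67), ([416.7, 199.9], 0.59)]] [ 0.5057 -0.1897  0.0816] [np.float64(0.02796244825210218), np.float64(0.027962448252102156)]
```

View pics/side.png

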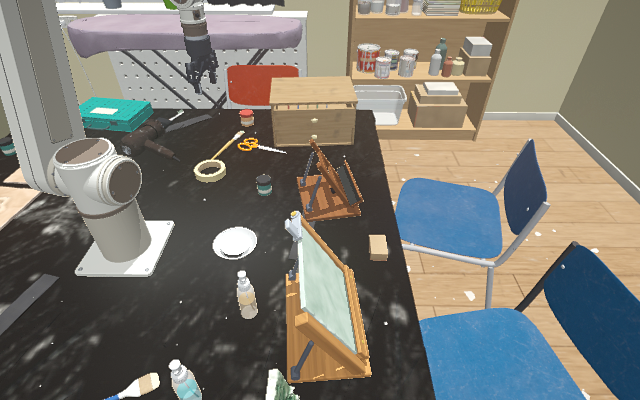

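View pics/top.png

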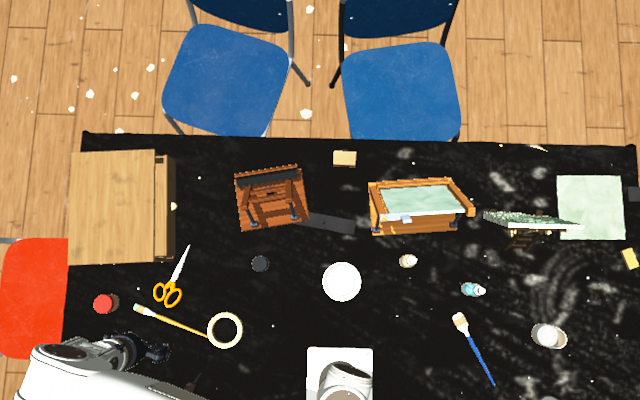

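Side view: frame at about (330,300) with the tab plate near (293,228), empty easel near (330,190), pot at (264,185), bottle at (247,297). The top view agrees, with the frame at (418,205), easel at (270,198) and block at (344,158). There is also a decoy easel holding a tile at (530,220). Next I'll fit yaw-only poses to the detections.

```bash
cat >> h.py <<'E'
from scipy.optimize import least_squares
def Rf(yaw):  # frame/easel axes in world: x out(away,up), y left, z up slope
    return (R.from_euler('z',yaw)*R.from_euler('y',-30,degrees=True)).as_matrix()
def fit(obs,x0):
    # obs: (cameraT, f, c, pixel, local point)
    def res(p):
        M=Rf(p[3]);r=[]
        for T,f,c,px,L in obs:
            q=np.linalg.inv(T)@np.append(M@np.array(L)+p[:3],1); r+=list((f*q[:2]/q[2]+c-px)*q[2]/f*1000)
        return r
    s=least_squares(res,x0,loss='soft_l1',f_scale=3); return s.x,np.array(res(s.x)).reshape(-1,2)
def ob(n,px,L):
    i,T=cam(n); return (T,200/np.tan(np.radians(i['vfov'])/2),np.array([i['cx'],i['cy']]),np.array(px),L)
E
python3 - <<'E'
from h import *
P={'frame':((348.4,311.0),(412.5,188.3),(0,0,0)),'lip':((351.3,304.7),(414.1,183.9),(.021,0,.02)),'mid':((326.5,283.1),(420.1,196.3),(.005,0,.1)),'piv':((296.4,214),(381,218.2),(.004,.118,.211))}
o=[]
for k,(a,b,L) in P.items(): o+=[ob('side',a,L),ob('top',b,L)]
x,r=fit(o,[.577,-.21,.036,0]); print('frame',x.round(4),'\n',r.round(1).tolist())
o=[ob('side',(342.1,188.7),(0,0,0)),ob('top',(271.7,179),(0,0,0)),ob('side',(316,149.8),(0,0,.165)),ob('top',(265.6,200.8),(0,0,.165))]
y,r=fit(o,[.587,.217,.037,0]); print('easel',y.round(4),r.round(1).tolist())
g=Rf(x[3]).T@(np.array([.4578,-.1604,.2423])-x[:3]); print('tab grip local',g, 'ang',np.arctan2(g[0]-.004,.118-g[1]))
s=robot.get_state(); print(s['eef_pos'],R.from_quat(s['ee_rot']).as_matrix().round(3),s['width'])
def tgt(x,L):
    M=Rf(x[3]); return x[:3]+M@np.array(L), np.c_[M[:,1],M[:,0],-M[:,2]]
p,Q=tgt(x,(-.05,.03,.30)); T0=R.from_quat(s['ee_rot']); print('pre',p,'rel rot',(T0.inv()*R.from_matrix(Q)).as_rotvec(), T0.as_matrix().T@(p-s['eef_pos']))
E
```

```text
frame [ 0.5761 -0.2103  0.0362  0.0762] 
 [[-1.5, 0.1], [-0.2, 0.5], [1.9, -3.0], [-0.5, 0.7], [1.8, 7.5], [-1.9, 7.3], [-0.0, -1.6], [6.1, -3.3]]
easel [0.5865 0.2179 0.0354 0.0505] [[5.5, -0.3], [-0.0, 8.3], [2.7, -0.7], [0.3, 2.4]]
tab grip local [0.00421006 0.05876812 0.23550957] ang 0.003546378191060823
[0.13808251 0.4805578  0.20551011] [[-0.961  0.276 -0.   ]
 [ 0.276  0.961 -0.   ]
 [ 0.    -0.    -1.   ]] 0.08529692257250149
pre [ 0.38102774 -0.19511421  0.27104532] rel rot [-0.45703074 -0.31764983  1.18547056] [-0.42009995 -0.58229805 -0.06553561]
```

View pics/wrist.png

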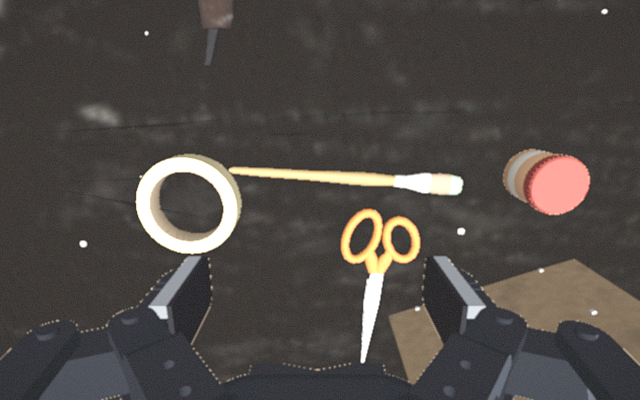

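The wrist view shows only clutter below (tape ring, brush, scissors). Next I'll work out the screw motion to a viewpoint over the tab.

```bash
cat >> h.py <<'E'
from scipy.linalg import logm, expm
FR=np.array([.5761,-.2103,.0362,.0762]); EA=np.array([.5865,.2179,.0354,.0505])
def mat(p,Q): T=np.eye(4);T[:3,:3]=Q;T[:3,3]=p; return T
def tgt(x,L):
    M=Rf(x[3]); return mat(x[:3]+M@np.array(L), np.c_[M[:,1],M[:,0],-M[:,2]])
def now():
    s=robot.get_state(); return mat(s['eef_pos'],R.from_quat(s['ee_rot']).as_matrix())
def rows(A,B,n,screw=True):
    D=np.linalg.inv(A)@B
    if screw:
        d=expm(np.real(logm(D))/n); print(n,'rows of',d[:3,3].round(4),R.from_matrix(d[:3,:3]).as_rotvec().round(4))
    else: print(n,'x',(D[:3,3]/n).round(4),(R.from_matrix(D[:3,:3]).as_rotvec()/n).round(4))
def loc(x,T=None):
    T=now() if T is None else T; return Rf(x[3]).T@(T[:3,3]-x[:3])
E
python3 - <<'E'
from h import *
A=now(); A[2,3]+=.12
B=tgt(FR,(-.02,.03,.33)); print(B[:3,3])
rows(A,B,16); d=expm(np.real(logm(np.linalg.inv(A)@B))/16)
T=A.copy()
for k in range(16): T=T@d; print(T[:3,3].round(2),end=' ')
E
```

```text
[ 0.39202476 -0.19426644  0.31198838]
16 rows of [-0.0446 -0.0174 -0.001 ] [-0.0286 -0.0199  0.0741]
[0.18 0.45 0.33] [0.21 0.42 0.33] [0.25 0.39 0.33] [0.28 0.35 0.33] [0.3  0.31 0.33] [0.33 0.27 0.33] [0.35 0.23 0.33] [0.37 0.18 0.34] [0.38 0.14 0.34] [0.39 0.09 0.33] [0.4  0.04 0.33] [ 0.41 -0.01  0.33] [ 0.41 -0.05  0.33] [ 0.41 -0.1   0.32] [ 0.4  -0.15  0.32] [ 0.39 -0.19  0.31]
```

>>> drive_tool(
  motion="0 0 -0.04 0 0 0 0; 0 0 -0.04 0 0 0 0; 0 0 -0.04 0 0 0 0; -0.0446 -0.0174 -0.001 -0.0286 -0.0199 0.0741 0; -0.0446 -0.0174 -0.001 -0.0286 -0.0199 0.0741 0; -0.0446 -0.0174 -0.001 -0.0286 -0.0199 0.0741 0; -0.0446 -0.0174 -0.001 -0.0286 -0.0199 0.0741 0; -0.0446 -0.0174 -0.001 -0.0286 -0.0199 0.0741 0",
)

```text
time: 2.05
eef_pos: [0.3046, 0.3081, 0.3327]
ee_rot: [0.32, 0.943, 0.064, 0.06]
contact_force: [0.6, -0.2, 0.5]
width: 0.0
grasp_force: 0.0
```

>>> drive_tool(
  motion="-0.0446 -0.0174 -0.001 -0.0286 -0.0199 0.0741 0; -0.0446 -0.0174 -0.001 -0.0286 -0.0199 0.0741 0; -0.0446 -0.0174 -0.001 -0.0286 -0.0199 0.0741 0; -0.0446 -0.0174 -0.001 -0.0286 -0.0199 0.0741 0; -0.0446 -0.0174 -0.001 -0.0286 -0.0199 0.0741 0; -0.0446 -0.0174 -0.001 -0.0286 -0.0199 0.0741 0; -0.0446 -0.0174 -0.001 -0.0286 -0.0199 0.0741 0; -0.0446 -0.0174 -0.001 -0.0286 -0.0199 0.0741 0",
)

```text
time: 2.85
eef_pos: [0.409, -0.0548, 0.3295]
ee_rot: [0.576, 0.788, 0.159, 0.148]
contact_force: [0.4, -0.4, 1.2]
width: 0.0002
grasp_force: 0.0
```

>>> drive_tool(
  motion="-0.0446 -0.0174 -0.001 -0.0286 -0.0199 0.0741 0; -0.0446 -0.0174 -0.001 -0.0286 -0.0199 0.0741 0; -0.0446 -0.0174 -0.001 -0.0286 -0.0199 0.0741 0; 0 0 0 0 0 0 0; 0 0 0 0 0 0 0",
)

```text
time: 3.35
eef_pos: [0.3913, -0.1957, 0.3125]
ee_rot: [0.658, 0.707, 0.19, 0.176]
contact_force: [0.7, 0.9, 0.8]
width: 0.0001
grasp_force: 0.0
```

Run:
```python
from h import *
print(loc(FR)); rows(now(),tgt(FR,(-.02,.03,.33)),1,False)
snap('wrist','w2'); print(loc(FR))
for q in ['frame','frame_lip','tile_mid','tab_grip','tab_pivot']:
    print(q,[(np.round(x['pixel'],1).tolist(),round(x['p'],2)) for x in optics.pinpoint('wrist',q)[:2]])
for n,L in dict(frame=(0,0,0),lip=(.021,0,.02),mid=(.005,0,.1),piv=(.004,.118,.211),grip=(.004,.062,.228)).items(): print(n,proj('wrist',Rf(FR[3])@np.array(L)+FR[:3]).round(1))
```

```text
[-0.02041412  0.02866118  0.33085689]
1 x [0.0013 0.0004 0.0009] [ 0.      0.0015 -0.0042]
[-0.01951186  0.02985543  0.33082837]
frame [([328.6, 163.1], 0.73)]
frame_lip [([345.8, 163.4], 0.59)]
tile_mid []
tab_grip [([347.3, 142.6], 0.56), ([378.1, 21.6], 0.31)]
tab_pivot [([341.6, 64.4], 0.75)]
frame [327.6 167.1]
lip [343.5 170.1]
mid [334.6 184.6]
piv [343.4  70. ]
grip [343.2 146.9]
```

View pics/w2.png

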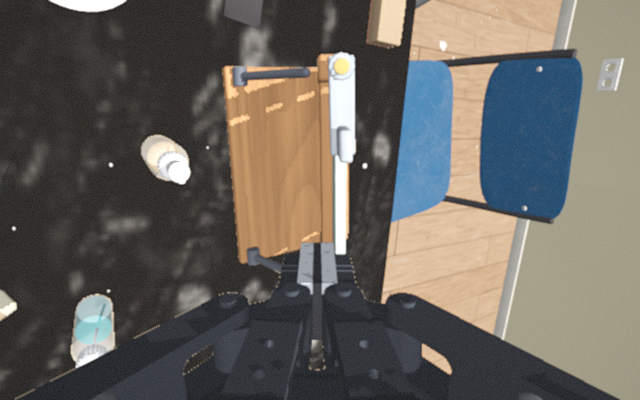

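The wrist view looks straight down the slope. The pivot knob is at (341,65), the plate at (347,143), and the tab lies nearly across the tile edge at about 0.07 rad. I'll refine the frame fit with this view.

Run:
```python
from h import *
P={'frame':((348.4,311.0),(412.5,188.3),(328.6,163.1),(0,0,0)),'lip':((351.3,304.7),(414.1,183.9),(345.8,163.4),(.021,0,.02)),'piv':((296.4,214),(381,218.2),(341.6,64.4),(.004,.118,.211))}
o=[]
for k,(a,b,c,L) in P.items(): o+=[ob('side',a,L),ob('top',b,L)]+[ob('wrist',c,L)]*2
x,r=fit(o,FR); print('frame',x.round(4),'\n',r.round(1).tolist())
# tab angle from wrist ray at grip plane z=.228
o_,d=ray('wrist',(347.3,142.6)); M=Rf(x[3]); ol=M.T@(o_-x[:3]); dl=M.T@d; t=(.228-ol[2])/dl[2]; g=ol+t*dl; print('grip',g,np.arctan2(g[0]-.004,.118-g[1]))
print('tcp',loc(x))
t=tgt(x,(-.033,.062,.25)); rows(now(),t,1,False)
```

```text
frame [ 0.5778 -0.2056  0.0328  0.0887] 
 [[-0.2, -2.1], [-5.6, -0.7], [-1.4, 0.4], [-1.4, 0.4], [3.1, -5.2], [-6.0, -0.4], [-3.3, 3.8], [-3.3, 3.8], [0.6, -1.2], [2.4, -3.3], [-0.0, 1.0], [-0.0, 1.0]]
grip [0.00796342 0.06156167 0.228     ] 0.07011055619230565
tcp [-0.01802861  0.02921286  0.33438459]
1 x [ 0.0331 -0.0153  0.0842] [ 0.0014  0.0051 -0.0071]
```

```bash
sed -i 's/^FR=np.array(\[.*\]); EA/FR=np.array([.5774,-.2065,.0335,.0850]); EA/' h.py
python3 - <<'E'
from h import *
print(FR,loc(FR)); rows(now(),tgt(FR,(-.033,.062,.256)),1,False)
th=np.linspace(.0,1.5,16);c,s=np.cos(th),np.sin(th);k=.005+.0145*c+.011*s
P=np.c_[.004+.056*s-k*c,.118-.056*c-k*s]
print(P.round(4).tolist()); print(np.diff(P,axis=0)[:,::-1].round(4).tolist())
E
```

```text
[ 0.5774 -0.2065  0.0335  0.085 ] [-0.01811441  0.02940811  0.33359171]
1 x [ 0.0328 -0.0151  0.0775] [ 0.0014  0.0032 -0.0039]
[[-0.0155, 0.062], [-0.0108, 0.0602], [-0.0058, 0.0589], [-0.0006, 0.058], [0.005, 0.0576], [0.0107, 0.0578], [0.0165, 0.0587], [0.0223, 0.0602], [0.0282, 0.0625], [0.0338, 0.0655], [0.0392, 0.0692], [0.0442, 0.0735], [0.0488, 0.0786], [0.0527, 0.0843], [0.0561, 0.0904], [0.0587, 0.0971]]
[[-0.0018, 0.0047], [-0.0014, 0.005], [-0.0009, 0.0053], [-0.0004, 0.0055], [0.0002, 0.0057], [0.0009, 0.0058], [0.0015, 0.0059], [0.0023, 0.0058], [0.003, 0.0056], [0.0037, 0.0054], [0.0044, 0.005], [0.0051, 0.0046], [0.0057, 0.004], [0.0062, 0.0033], [0.0066, 0.0026]]
```

>>> drive_tool(
  motion="0.011 -0.005 0.027 0 0.001 -0.001 0; 0.011 -0.005 0.027 0 0.001 -0.001 0; 0.011 -0.005 0.027 0 0.001 -0.001 0; 0 0 0.0265 0 0 0 0; 0 0 0 0 0 0 0; 0 0.009 0 0 0 0 0; 0 0.009 0 0 0 0 0; 0 0.003 0 0 0 0 0",
)

```text
time: 4.45
eef_pos: [0.4509, -0.1575, 0.2259]
ee_rot: [0.654, 0.71, 0.191, 0.178]
contact_force: [-0.1, -0.3, 0.1]
width: -0.0
grasp_force: 0.0
```

Run:
```python
from h import *
print(loc(FR)); snap('wrist','w3')
```

```text
[-0.00935803  0.05951533  0.22758636]
```

View pics/w3.png

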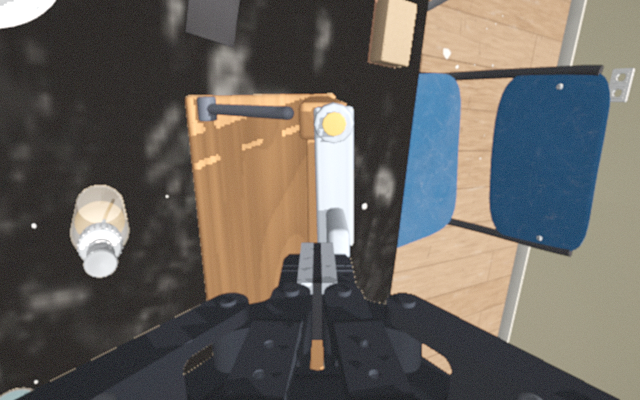

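The fingers at (318,245) sit just to the left of the plate at (338,230). I'll check their y alignment by projection.

Run:
```python
from h import *
print('tcp px',proj('wrist',now()[:3,3]),'tool',loc(FR))
for L in [(.004,.118,.211),(.008,.062,.246),(.008,.062,.211),(.008,.074,.246),(.008,.05,.246),(.008,.05,.211)]: print(L,proj('wrist',Rf(FR[3])@np.array(L)+FR[:3]).round(1))
for q in('tab_grip','tab_pivot'): print(q,[(np.round(x['pixel'],1).tolist(),round(x['p'],2)) for x in optics.pinpoint('wrist',q)[:2]])
```

```text
tcp px [312.31412319 236.48777632] tool [-0.00968709  0.05953777  0.22741465]
(0.004, 0.118, 0.211) [339.  116.2]
(0.008, 0.062, 0.246) [350.9 247.3]
(0.008, 0.062, 0.211) [344.7 220.5]
(0.008, 0.074, 0.246) [351.5 222.5]
(0.008, 0.05, 0.246) [350.2 271. ]
(0.008, 0.05, 0.211) [344.3 240.7]
tab_grip [([340.0, 238.7], 0.66)]
tab_pivot [([335.0, 124.2], 0.63)]
```

Run:
```python
from h import *
th=np.linspace(.0,1.5,16);c,s=np.cos(th),np.sin(th);k=.005+.009*c+.011*s
P=np.c_[.004+.056*s-k*c,.118-.056*c-k*s]
print(P.round(4).tolist()); print(np.diff(P,axis=0)[:,::-1].round(4).tolist())
```

```text
[[-0.01, 0.062], [-0.0054, 0.0608], [-0.0006, 0.0599], [0.0045, 0.0595], [0.0096, 0.0596], [0.0149, 0.0601], [0.0202, 0.0613], [0.0256, 0.0629], [0.0308, 0.0652], [0.0359, 0.0681], [0.0408, 0.0717], [0.0453, 0.0758], [0.0495, 0.0805], [0.0531, 0.0857], [0.0562, 0.0914], [0.0587, 0.0975]]
[[-0.0012, 0.0046], [-0.0008, 0.0048], [-0.0004, 0.005], [0.0001, 0.0052], [0.0006, 0.0053], [0.0011, 0.0053], [0.0017, 0.0053], [0.0023, 0.0053], [0.0029, 0.0051], [0.0035, 0.0049], [0.0041, 0.0045], [0.0047, 0.0041], [0.0052, 0.0037], [0.0057, 0.0031], [0.0061, 0.0025]]
```

>>> drive_tool(
  motion="0 0.0046 0 0 0 0 0; 0 0.0048 0 0 0 0 0; 0 0.005 0 0 0 0 0; 0 0.0052 0 0 0 0 0; 0.0006 0.0053 0 0 0 0 0; 0.0011 0.0053 0 0 0 0 0; 0.0017 0.0053 0 0 0 0 0; 0.0023 0.0053 0 0 0 0 0",
)

```text
time: 5.4
eef_pos: [0.4837, -0.1481, 0.2435]
ee_rot: [0.655, 0.71, 0.191, 0.175]
contact_force: [0.3, -0.3, 0.0]
width: -0.0003
grasp_force: 0.0
```

>>> drive_tool(
  motion="0.0029 0.0051 0 0 0 0 0; 0.0035 0.0049 0 0 0 0 0; 0.0041 0.0045 0 0 0 0 0; 0.0047 0.0041 0 0 0 0 0; 0.0052 0.0037 0 0 0 0 0; 0.0057 0.0031 0 0 0 0 0; 0.006 0.0025 0 0 0 0 0; 0 0 0 0 0 0 0",
)

```text
time: 6.2
eef_pos: [0.5051, -0.1135, 0.2575]
ee_rot: [0.655, 0.71, 0.191, 0.176]
contact_force: [0.3, 0.7, 0.0]
width: -0.0001
grasp_force: 0.0
```

Run:
```python
from h import *
print(loc(FR)); snap('wrist','w4')
for q in('tab_grip','tab_pivot'): print(q,[(np.round(x['pixel'],1).tolist(),round(x['p'],2)) for x in optics.pinpoint('wrist',q)[:2]])
for t in (.6,1,1.2,1.3,1.4,1.5): print(t,proj('wrist',Rf(FR[3])@np.array((.004+.056*np.sin(t),.115-.056*np.cos(t),.228))+FR[:3]).round(1))
```

```text
[0.05643215 0.09879907 0.22611245]
tab_grip []
tab_pivot [([208.5, 200.0], 0.61)]
0.6 [273.9 290. ]
1 [303.1 262.2]
1.2 [312.8 244.2]
1.3 [316.3 234.4]
1.4 [318.7 224.1]
1.5 [320.1 213.5]
```

View pics/w4.png

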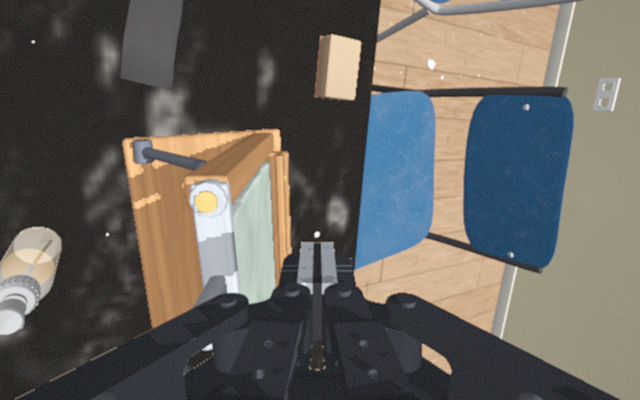

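The tab did not move: the plate is still at (212,285) and the knob at (208,200), so the fingers passed by without contact. A side crop should show how high they are.

Run:
```python
from h import *
a=snap('side')[190:330,230:390]; b=snap('top')[150:250,340:480]
a=cv2.resize(a,None,fx=4,fy=4,interpolation=cv2.INTER_CUBIC)[:560,:640]; 
cv2.imwrite('pics/s4.png',a[:,:,::-1])
print('side tcp',proj('side',now()[:3,3]),'top',proj('top',now()[:3,3]))
for L in [(.004,.118,.211),(.004,.062,.211),(.004,.062,.246)]:
  P=Rf(FR[3])@np.array(L)+FR[:3]; print(L,proj('side',P).round(1),proj('top',P).round(1),proj('wrist',P).round(1))
for q in('tab_grip','tab_pivot'):
  for c in('side','top'): print(q,c,[(np.round(x['pixel'],1).tolist(),round(x['p'],2)) for x in optics.pinpoint(c,q)[:2]])
```

```text
side tcp [315.07602467 204.6852295 ] top [390.70257563 200.08737283]
(0.004, 0.118, 0.211) [296.7 213.3] [382.1 216.9] [214.6 190.7]
(0.004, 0.062, 0.211) [297.5 232.3] [403.5 215.6] [222.9 284.6]
(0.004, 0.062, 0.246) [287.9 221.6] [406. 221.] [204.7 322.2]
tab_grip side [([293.6, 228.4], 0.78), ([263.1, 192.5], 0.4)]
tab_grip top []
tab_pivot side [([296.4, 212.5], 0.79), ([348.9, 300.0], 0.67)]
tab_pivot top [([386.0, 216.4], 0.58)]
```

View pics/s4.png

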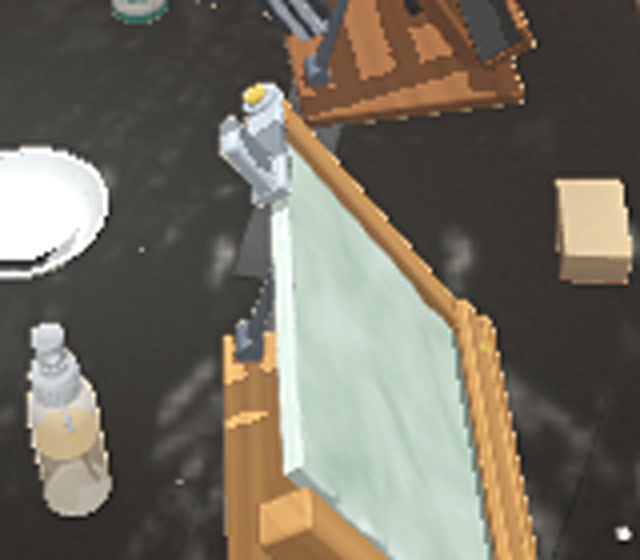

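The crop puts the plate where I predicted, but the arm is missing from the side view, though it should be near crop (340,60). I'll compare this picture with the first one to see whether it is stale.

Run:
```python
from h import *
for c in('side','top'):
    a=cv2.imread(f'pics/{c}.png').astype(int); b=snap(c)[:,:,::-1].astype(int)
    d=(abs(a-b).sum(2)>60).astype(np.uint8); d=cv2.morphologyEx(d,cv2.MORPH_OPEN,np.ones((3,3)))
    n,l,st,ce=cv2.connectedComponentsWithStats(d); print(c,d.sum(),[s.tolist() for s in st[1:] if s[4]>80])
s=robot.get_state(); print(s['time'],s['q'],s['eef_pos'])
```

```text
side 26482 [[0, 0, 157, 214, 14473], [45, 0, 49, 23, 456], [96, 0, 200, 153, 9268], [69, 17, 32, 14, 294], [67, 28, 43, 30, 809], [177, 89, 21, 12, 105], [298, 145, 16, 15, 120], [297, 155, 16, 45, 344], [66, 171, 23, 18, 159], [114, 262, 19, 12, 109]]
top 102433 [[0, 0, 193, 265, 37813], [9, 0, 40, 27, 993], [262, 0, 88, 139, 7215], [445, 0, 195, 165, 25762], [194, 7, 37, 23, 336], [428, 25, 16, 18, 210], [252, 32, 38, 24, 370], [344, 37, 7, 20, 114], [391, 37, 36, 9, 213], [352, 38, 38, 14, 383], [178, 122, 35, 13, 229], [333, 151, 23, 14, 276], [155, 156, 12, 100, 1083], [492, 173, 20, 18, 136], [558, 175, 67, 65, 2738], [284, 184, 178, 216, 14846], [497, 211, 29, 10, 179], [0, 243, 9, 28, 131], [526, 275, 18, 10, 126], [549, 326, 17, 23, 189], [4, 335, 203, 65, 7755], [146, 352, 15, 9, 87], [0, 354, 7, 46, 209], [525, 378, 9, 19, 95]]
6.75 [-0.35941239 -0.12678414 -0.39994761  0.81565252  0.2152275   1.18499994] [ 0.50480748 -0.11454343  0.25726192]
```

The fingertips seem to be at about (311,199) in the side view, roughly 10 mm higher than the nominal TCP, so they cleared the plate. I'll go back around it and come in 15 mm lower.

>>> drive_tool(
  motion="0 0 -0.03 0 0 0 0; -0.019 -0.043 0 0 0 0 0; -0.019 -0.045 0 0 0 0 0; 0 0 0.022 0 0 0 0; 0 0 0.022 0 0 0 0; 0 0 0 0 0 0 0",
)

```text
time: 7.35
eef_pos: [0.4375, -0.1574, 0.1984]
ee_rot: [0.656, 0.709, 0.19, 0.173]
contact_force: [-0.7, -0.1, -0.4]
width: -0.0004
grasp_force: 0.0
```

Run:
```python
from h import *
print(loc(FR)); snap('wrist','w5'); print(optics.pinpoint('wrist','tab_grip')[:1],optics.pinpoint('wrist','tab_pivot')[:1])
b=snap('side')[170:290,240:360]; w=cv2.imread('pics/w5.png')
v=np.zeros((400,800,3),np.uint8); v[:,:400]=w[:,120:520]; v[:,400:]=cv2.resize(b[:,:,::-1],(400,400),interpolation=cv2.INTER_CUBIC)
cv2.imwrite('pics/v5.png',v); print(proj('side',now()[:3,3]),proj('wrist',now()[:3,3]))
```

```text
[-0.03463937  0.06075721  0.21041048]
[{'pixel': [395.1, 254.6], 'p': 0.56}] [{'pixel': [389.8, 128.3], 'p': 0.79}]
[282.1577979  239.45737824] [312.31617556 236.48632709]
```

View pics/v5.png

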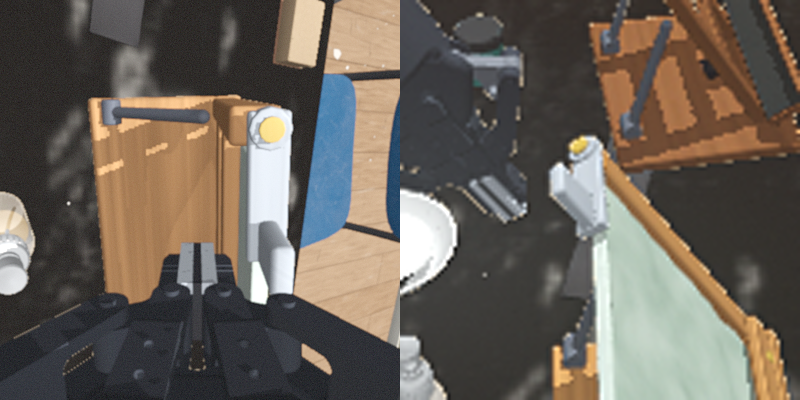

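Side crop: fingertips at about (277,234), against a predicted TCP of (282,239), so the visible tips are about 15 mm up-slope of the TCP. That explains the miss. I'll go 4 mm lower and push again.

>>> drive_tool(
  motion="-0.003 0.006 0.004 0 0 0 0; 0 0.006 0 0 0 0 0; 0 0.005 0 0 0 0 0; 0 0.005 0 0 0 0 0; 0 0.005 0 0 0 0 0; 0 0.005 0 0 0 0 0; 0 0.005 0 0 0 0 0; 0 0.005 0 0 0 0 0",
)

```text
time: 8.35
eef_pos: [0.4774, -0.1573, 0.2183]
ee_rot: [0.655, 0.71, 0.191, 0.175]
contact_force: [-2.4, 0.4, -2.9]
width: -0.0001
grasp_force: 1.2
```

>>> drive_tool(
  motion="0.0006 0.0053 0 0 0 0 0; 0.0011 0.0053 0 0 0 0 0; 0.0017 0.0053 0 0 0 0 0; 0.0023 0.0053 0 0 0 0 0; 0.0029 0.0051 0 0 0 0 0; 0.0035 0.0049 0 0 0 0 0; 0.0041 0.0045 0 0 0 0 0; 0.0047 0.0041 0 0 0 0 0",
)

```text
time: 9.15
eef_pos: [0.5105, -0.1339, 0.2389]
ee_rot: [0.655, 0.71, 0.191, 0.176]
contact_force: [-1.7, -0.6, -1.1]
width: 0.0001
grasp_force: 1.1
```

>>> drive_tool(
  motion="0.0052 0.0037 0 0 0 0 0; 0.0057 0.0031 0 0 0 0 0; 0.006 0.0025 0 0 0 0 0; 0.006 0.002 0 0 0 0 0; 0 0 0 0 0 0 0",
)

```text
time: 9.65
eef_pos: [0.5186, -0.1094, 0.2449]
ee_rot: [0.654, 0.71, 0.192, 0.176]
contact_force: [-0.4, 0.3, -0.5]
width: -0.0002
grasp_force: 0.0
```

Run:
```python
from h import *
print(loc(FR)); snap('wrist','w6'); print(optics.pinpoint('wrist','tab_grip')[:1],optics.pinpoint('wrist','tab_pivot')[:1])
for t in (.6,1,1.2,1.3,1.4,1.5): print(t,proj('wrist',Rf(FR[3])@np.array((.004+.056*np.sin(t),.118-.056*np.cos(t),.228))+FR[:3]).round(1))
```

```text
[0.06210226 0.10174163 0.20828053]
[{'pixel': [302.8, 223.4], 'p': 0.55}] [{'pixel': [186.0, 215.3], 'p': 0.76}]
0.6 [257.1 309.9]
1 [288.8 279.9]
1.2 [299.4 260.3]
1.3 [303.1 249.6]
1.4 [305.6 238.4]
1.5 [307.  226.8]
```

The tab is now at about 1.5 rad. I'll retract, centre over the tile's upper edge and look.

>>> drive_tool(
  motion="-0.005 0 0 0 0 0 0; 0 0 -0.04 0 0 0 0; 0 0 -0.04 0 0 0 0.06; -0.033 -0.019 0 0 0 0 0.06; -0.033 -0.019 0 0 0 0 0.06; -0.031 -0.019 0 0 0 0 0.06; 0 0 0 0 0 0 0.06; 0 0 0 0 0 0 0.06",
)

```text
time: 10.6
eef_pos: [0.4367, -0.2205, 0.2847]
ee_rot: [0.656, 0.709, 0.191, 0.175]
contact_force: [-0.1, -0.2, -1.5]
width: 0.0604
grasp_force: 0.0
```

Run:
```python
from h import *
print(loc(FR)); snap('wrist','w7')
r=optics.silhouettes('wrist','tile'); 
for x in r[:2]:
    m=x['pixels']; ys,xs=np.nonzero(m); print(x['p'],xs.min(),xs.max(),ys.min(),ys.max())
    for row in range(ys.min(),ys.max(),20): c=np.nonzero(m[row])[0]; print(row,(c.min(),c.max()) if len(c) else None,end=' ')
for y in(-.1,0,.1):
  for xx in (0,.01): print((xx,y),proj('wrist',Rf(FR[3])@np.array((xx,y,.2))+FR[:3]).round(1))
for q in('tile_mid','tab_pivot','tab_grip'): print(q,optics.pinpoint('wrist',q)[:1])
print('piv pred',proj('wrist',Rf(FR[3])@np.array((.004,.118,.211))+FR[:3]).round(1), 'tcp',proj('wrist',now()[:3,3]))
```

```text
[ 0.00314835 -0.00197934  0.2882266 ]
0.89 303 320 50 309
50 (np.int64(306), np.int64(317)) 70 (np.int64(303), np.int64(318)) 90 (np.int64(304), np.int64(317)) 110 (np.int64(304), np.int64(317)) 130 (np.int64(305), np.int64(318)) 150 (np.int64(306), np.int64(318)) 170 (np.int64(305), np.int64(318)) 190 (np.int64(307), np.int64(319)) 210 (np.int64(306), np.int64(320)) 230 (np.int64(307), np.int64(319)) 250 (np.int64(307), np.int64(320)) 270 (np.int64(308), np.int64(320)) 290 (np.int64(309), np.int64(319)) (0, -0.1) [309.2 307. ]
(0.01, -0.1) [321.4 306.9]
(0, 0) [307.9 189.4]
(0.01, 0) [321.4 189.3]
(0, 0.1) [306.3  43.9]
(0.01, 0.1) [321.4  43.9]
tile_mid []
tab_pivot [{'pixel': [308.8, 16.5], 'p': 0.71}]
tab_grip [{'pixel': [408.6, 2.3], 'p': 0.91}]
piv pred [311.8  11.6] tcp [312.31862824 236.48173987]
```

View pics/w7.png

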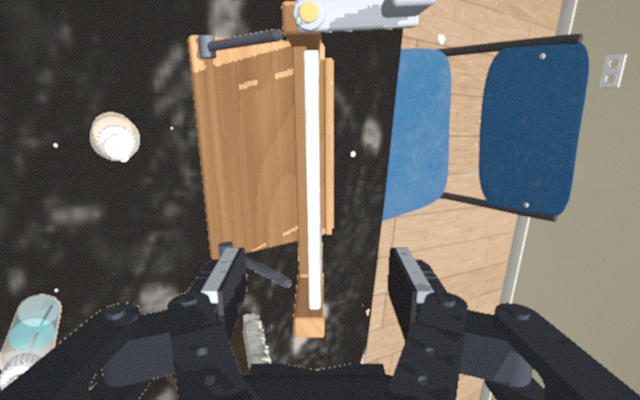

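The tab is fully aside, pointing right at the top of the picture. The tile's edge runs from (313,50) to (314,309), centred between the fingers (225/410). I'll descend and pinch.

>>> drive_tool(
  motion="0 0.001 0.036 0 0 0 0.06; 0 0 0.036 0 0 0 0.06; 0 0 0.036 0 0 0 0.06; 0 0 0.02 0 0 0 0.06; 0 0 0.015 0 0 0 0.06; 0 0 0 0 0 0 0.06",
)

```text
time: 11.45
eef_pos: [0.5091, -0.2113, 0.1594]
ee_rot: [0.655, 0.711, 0.191, 0.173]
contact_force: [-0.1, -0.6, -0.6]
width: 0.0598
grasp_force: 0.0
```

>>> drive_tool(
  motion="0 0 0 0 0 0 0.03; 0 0 0 0 0 0 0.02; 0 0 0 0 0 0 0.01; 0 0 0 0 0 0 0; 0 0 0 0 0 0 0; 0 0 0 0 0 0 0; 0 0 0 0 0 0 0; 0 0 0 0 0 0 0",
)

```text
time: 12.25
eef_pos: [0.5078, -0.2141, 0.162]
ee_rot: [0.656, 0.709, 0.19, 0.176]
contact_force: [-7.4, 0.1, 5.7]
width: 0.0091
grasp_force: 58.5
```

>>> drive_tool(
  motion="0 0 -0.005 0 0 0 0; 0 0 -0.01 0 0 0 0; 0 0 -0.01 0 0 0 0; 0 0 -0.01 0 0 0 0; 0 0 -0.01 0 0 0 0; 0 0 0 0 0 0 0",
)

```text
time: 12.85
eef_pos: [0.4871, -0.2161, 0.2027]
ee_rot: [0.655, 0.709, 0.191, 0.177]
contact_force: [-0.1, -0.3, -3.4]
width: 0.0094
grasp_force: 58.7
```

>>> drive_tool(
  motion="0 0 -0.03 0 0 0 0; 0 0 -0.03 0 0 0 0; 0 0 -0.03 0 0 0 0; 0 0 -0.03 0 0 0 0; 0 0 -0.03 0 0 0 0; 0 0 -0.03 0 0 0 0; 0 0 -0.02 0 0 0 0; 0 0 -0.015 0 0 0 0",
)

```text
time: 13.65
eef_pos: [0.3791, -0.2245, 0.3885]
ee_rot: [0.655, 0.709, 0.19, 0.177]
contact_force: [-0.5, -0.1, -3.5]
width: 0.0092
grasp_force: 59.6
```

Run:
```python
from h import *
print(loc(FR)); A=now(); B=tgt(EA,(.03,0,.40)); print(A[:3,3],B[:3,3]); rows(A,B,12); rows(A,B,12,False)
i=0
for c in('side','top'):
    im=snap(c)
    for q in('easel_rest','easel_top'): print(c,q,[(np.round(x['pixel'],1).tolist(),round(x['p'],2)) for x in optics.pinpoint(c,q)[:2]])
```

```text
[ 0.00507083 -0.00112988  0.40695427]
[ 0.37912902 -0.22452771  0.38846815] [0.41270261 0.20911576 0.39681016]
12 rows of [0.0359 0.0048 0.002 ] [ 0.0002 -0.0011  0.0021]
12 x [0.0358 0.0053 0.0022] [ 0.0002 -0.0011  0.0021]
side easel_rest [([342.8, 186.9], 0.73)]
side easel_top [([315.7, 148.8], 0.63)]
top easel_rest [([269.2, 179.1], 0.9)]
top easel_top [([262.1, 199.8], 0.68)]
```

>>> drive_tool(
  motion="0.015 0.002 0 0 0 0 0; 0.03 0.005 0 0 0 0 0; 0.036 0.005 0.001 0 0 0.002 0; 0.036 0.005 0.001 0 -0.001 0.002 0; 0.036 0.005 0.001 0 -0.001 0.002 0; 0.036 0.005 0.001 0 -0.001 0.002 0; 0.036 0.005 0.001 0 -0.001 0.002 0; 0.036 0.005 0.001 0 -0.001 0.002 0",
)

```text
time: 14.75
eef_pos: [0.3939, 0.0408, 0.3994]
ee_rot: [0.66, 0.706, 0.19, 0.175]
contact_force: [1.1, -0.2, -2.9]
width: 0.009
grasp_force: 59.5
```

>>> drive_tool(
  motion="0.036 0.005 0.001 0 -0.001 0.002 0; 0.036 0.005 0.001 0 -0.001 0.002 0; 0.036 0.005 0.001 0 -0.001 0.002 0; 0.036 0.005 0.001 0 -0.001 0.002 0; 0.02 0.002 0 0 0 0.002 0; 0.01 0 0 0 0 0.001 0; 0 0 0 0 0 0 0; 0 0 0 0 0 0 0",
)

```text
time: 15.55
eef_pos: [0.4044, 0.2132, 0.4077]
ee_rot: [0.664, 0.701, 0.189, 0.176]
contact_force: [-0.5, 0.3, -4.4]
width: 0.0095
grasp_force: 59.5
```

Run:
```python
from h import *
print(robot.get_state()['contact_force'])
im=snap('wrist','w8')
w={}
for q in('easel_rest','easel_top'):
    r=optics.pinpoint('wrist',q); print(q,[(np.round(x['pixel'],1).tolist(),round(x['p'],2)) for x in r[:2]]); w[q]=r[0]['pixel'] if r else None
L={'easel_rest':(0,0,0),'easel_top':(0,0,.165)}
S={'easel_rest':[('side',(342.4,187.8)),('top',(270.4,179))],'easel_top':[('side',(315.9,149.3)),('top',(263.8,200.3))]}
o=[]
for k in L:
    for c,p in S[k]: o.append(ob(c,p,L[k]))
    if w[k] is not None: o+=[ob('wrist',w[k],L[k])]*2
x,r=fit(o,EA); print(x.round(4),r.round(1).tolist()); print('loc',loc(EA),loc(x))
for q in ('easel_rest','tile'):
  r=optics.silhouettes('wrist',q)
  if r:
    ys,xs=np.nonzero(r[0]['pixels']); print(q,r[0]['p'],xs.min(),xs.max(),ys.min(),ys.max())
for c in [(0,.062,.165),(0,-.062,.165),(0,.072,.165),(0,-.072,.165),(.037,.095,.02),(.037,-.095,.02)]: print(c,proj('wrist',Rf(x[3])@np.array(c)+x[:3]).round(1))
```

```text
[-0.49880724  0.2632531  -4.44005118]
easel_rest [([298.2, 135.1], 0.82)]
easel_top [([288.8, 159.7], 0.95)]
[0.5866 0.2254 0.0353 0.1335] [[4.4, -2.2], [-3.6, 7.9], [-1.8, 2.2], [-1.8, 2.2], [3.8, 0.4], [4.5, 3.0], [1.7, -1.8], [1.7, -1.8]]
loc [0.02925272 0.00386209 0.41411671] [0.02914472 0.01145799 0.4142377 ]
easel_rest 0.91 270 300 71 214
tile 0.8 298 331 0 368
(0, 0.062, 0.165) [284.8 104.2]
(0, -0.062, 0.165) [294.8 207.7]
(0, 0.072, 0.165) [284.  95.]
(0, -0.072, 0.165) [295.5 215.2]
(0.037, 0.095, 0.02) [315.6  72.6]
(0.037, -0.095, 0.02) [323.9 194.7]
```

View pics/w8.png

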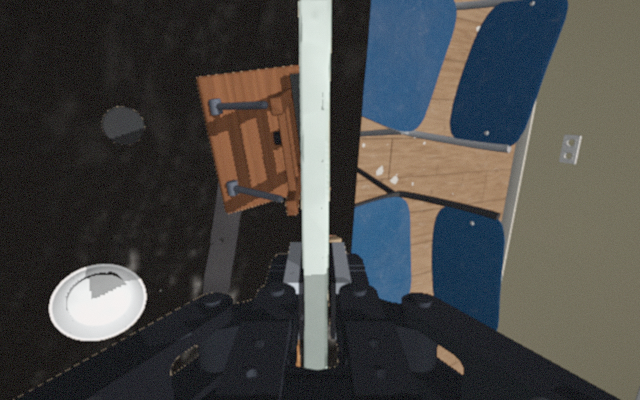

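The tile hangs edge-on at columns 300–331, with the easel behind it: uprights near (280,104) and (291,208). I'll refine the easel's yaw from the straight edges of its base in the saved top picture.

Run:
```python
from h import *
def plane(n,px,z):
    o,d=ray(n,px); return o+d*(z-o[2])/d[2]
for name,cam_,(r0,r1,c0,c1) in (('top','top',(155,240,225,318)),('w8','wrist',(60,220,190,302))):
    im=cv2.imread(f'pics/{name}.png'); h=cv2.cvtColor(im,cv2.COLOR_BGR2HSV)
    m=((h[...,0]<20)&(h[...,1]>80)&(h[...,2]>60)).astype(np.uint8); M=np.zeros_like(m); M[r0:r1,c0:c1]=m[r0:r1,c0:c1]
    M=cv2.morphologyEx(M,cv2.MORPH_CLOSE,np.ones((3,3))); n,l,st,_=cv2.connectedComponentsWithStats(M); k=1+st[1:,4].argmax(); print(st[k]); B=l==k
    if name=='top':
        cols=np.arange(st[k][0]+6,st[k][0]+st[k][2]-6); e=[(c,np.nonzero(B[:,c])[0].max()+.5) for c in cols if B[:,c].any()]; z=.012
    else:
        rr=np.arange(st[k][1]+12,st[k][1]+st[k][3]-8); e=[(np.nonzero(B[r])[0].min()-.5,r) for r in rr if B[r].any()]; z=.012
    P=np.array([plane(cam_,p,z)[:2] for p in e]); 
    for _ in range(4):
        a=np.polyfit(P[:,1],P[:,0],1); q=abs(np.polyval(a,P[:,1])-P[:,0]); P=P[q<=max(np.quantile(q,.9),.0008)]
    print(name,'yaw',-np.arctan(a[0]),'resid',q.max(),len(P),'ends',P[0],P[-1])
Q=now(); print('tool yaw',np.arctan2(-Q[0,0],Q[1,0]), robot.get_state()['eef_pos'])
```

```text
[ 234  163   76   69 3376]
top yaw 0.1879668077778987 resid 0.0010893917752518023 41 ends [0.43443028 0.30782758] [0.46964317 0.12006414]
[  196    65   105   151 11064]
w8 yaw 0.19215508912359178 resid 0.0007955052742344426 104 ends [0.43567672 0.29870478] [0.47160415 0.11293066]
tool yaw 0.05378642517444215 [0.40489702 0.21273231 0.40882049]
```

Run:
```python
from h import *
L={'r':(0,0,0),'t':(0,0,.165)}
o=[]
for k,cs in {'r':[('side',(342.4,187.8)),('top',(270.4,179)),('wrist',(298.2,135.1))],'t':[('side',(315.9,149.3)),('top',(263.8,200.3)),('wrist',(288.8,159.7)),('wrist',(288.8,159.7))]}.items():
    for c,p in cs: o.append(ob(c,p,L[k]))
def f(p): return fit_res(p)
import h
def res(p):
    M=Rf(.19);r=[]
    for T,f_,c,px,l in o:
        q=np.linalg.inv(T)@np.append(M@np.array(l)+p,1); r+=list((f_*q[:2]/q[2]+c-px)*q[2]/f_*1000)
    return np.array(r)
s=least_squares(res,EA[:3],loss='soft_l1',f_scale=3); x=np.append(s.x,.19); print(x.round(4),res(s.x).reshape(-1,2).round(1).tolist())
M=Rf(.19)
for c in [(0,.072,.165),(0,.052,.165),(0,-.052,.165),(0,-.072,.165)]: print(c,proj('wrist',M@np.array(c)+x[:3]).round(1))
print(loc(x)); T=tgt(x,(.02,0,.37)); print(T[:3,3]); rows(now(),T,4,False)
im=cv2.imread('pics/w8.png'); 
for r in list(range(90,114,3))+list(range(196,220,3)): print(r,[tuple(int(v) for v in im[r,c]) for c in range(270,300,5)])
```

```text
[0.5858 0.228  0.0352 0.19  ] [[3.5, -3.6], [-6.2, 8.7], [-2.7, -0.2], [3.7, 1.6], [6.5, 3.1], [1.3, 0.4], [1.3, 0.4]]
(0, 0.072, 0.165) [280.5  97.3]
(0, 0.052, 0.165) [283.2 115.5]
(0, -0.052, 0.165) [296. 201.]
(0, -0.072, 0.165) [298.2 215.9]
[0.03046775 0.01914548 0.41385455]
[0.4211433  0.19636046 0.36560746]
4 x [-0.0044 -0.0021  0.0113] [ 0.0004  0.0159 -0.0301]
90 [(66, 94, 142), (67, 101, 150), (60, 85, 131), (36, 49, 73), (33, 57, 89), (54, 50, 51)]
93 [(64, 89, 138), (50, 74, 116), (24, 39, 63), (48, 67, 100), (38, 57, 94), (46, 45, 45)]
96 [(32, 50, 79), (31, 45, 72), (44, 59, 92), (40, 60, 96), (44, 62, 99), (57, 56, 53)]
99 [(48, 70, 104), (58, 81, 128), (59, 84, 123), (46, 67, 100), (50, 67, 103), (57, 57, 52)]
102 [(45, 63, 99), (63, 92, 136), (58, 88, 134), (42, 58, 98), (44, 62, 98), (55, 51, 53)]
105 [(38, 52, 83), (58, 88, 132), (66, 95, 143), (48, 66, 97), (38, 58, 85), (56, 56, 54)]
108 [(27, 44, 71), (62, 81, 122), (67, 93, 142), (44, 62, 95), (46, 60, 93), (50, 46, 50)]
111 [(44, 69, 105), (58, 86, 127), (60, 86, 128), (43, 67, 103), (35, 55, 89), (52, 51, 57)]
196 [(68, 64, 67), (60, 56, 49), (69, 68, 72), (79, 102, 141), (30, 42, 66), (45, 58, 93)]
199 [(65, 61, 67), (69, 64, 59), (85, 77, 74), (26, 30, 36), (38, 51, 72), (44, 66, 96)]
202 [(30, 36, 46), (23, 27, 28), (55, 48, 52), (52, 68, 87), (56, 83, 124), (61, 88, 134)]
205 [(27, 20, 27), (21, 22, 24), (26, 29, 27), (77, 94, 112), (61, 84, 133), (62, 89, 135)]
208 [(34, 37, 33), (32, 29, 33), (25, 32, 25), (24, 25, 32), (61, 86, 129), (68, 95, 144)]
211 [(37, 37, 42), (36, 39, 38), (15, 21, 27), (39, 47, 56), (60, 81, 125), (67, 92, 137)]
214 [(22, 23, 28), (28, 29, 33), (28, 35, 35), (24, 28, 30), (52, 75, 119), (76, 98, 130)]
217 [(30, 27, 29), (16, 25, 31), (26, 33, 31), (24, 20, 22), (18, 21, 24), (28, 27, 30)]
```

>>> drive_tool(
  motion="-0.0044 -0.002 0 0 0.016 -0.03 0; -0.0044 -0.003 0 0 0.016 -0.03 0; -0.0044 -0.003 0.01 0 0.016 -0.03 0; -0.0044 -0.003 0.02 0 0.016 -0.03 0; 0 0 0.015 0 0 0 0; 0 0 0 0 0 0 0; 0 0 0 0 0 0 0",
)

```text
time: 16.5
eef_pos: [0.4194, 0.1983, 0.3643]
ee_rot: [0.615, 0.745, 0.2, 0.165]
contact_force: [-0.1, -0.4, -3.0]
width: 0.0093
grasp_force: 59.5
```

```bash
sed -i 's/EA=np.array(.*/EA=np.array([.5858,.228,.0352,.19])/' h.py
python3 - <<'E'
from h import *
print(loc(EA)); T=tgt(EA,(.016,0,.21)); rows(now(),T,1,False); print('grasp z',loc(FR,mat([.5078,-.2141,.162],np.eye(3))))
snap('wrist','w9')
for q in('easel_rest','easel_top'): print(q,[(np.round(x['pixel'],1).tolist(),round(x['p'],2)) for x in optics.pinpoint('wrist',q)[:1]])
print(proj('wrist',EA[:3]),proj('wrist',EA[:3]+Rf(.19)@[0,0,.165]))
r=optics.silhouettes('wrist','tile'); m=r[0]['pixels']
for row in (20,60,100,140,180,220): c=np.nonzero(m[row])[0]; print(row,(c.min(),c.max()) if len(c) else None,end=' ')
E
```

```text
[0.0181926  0.00223857 0.36948517]
1 x [-0.0022 -0.0024  0.1595] [0.001  0.0001 0.0004]
grasp z [ 0.00363347 -0.00166368  0.14628124]
easel_rest [([304.2, 141.3], 0.8)]
easel_top [([297.1, 165.0], 0.96)]
[301.76169245 142.99142082] [296.00022978 164.1395818 ]
20 (np.int64(299), np.int64(330)) 60 (np.int64(299), np.int64(329)) 100 (np.int64(301), np.int64(327)) 140 (np.int64(301), np.int64(328)) 180 (np.int64(301), np.int64(327)) 220 (np.int64(302), np.int64(326))
```

>>> drive_tool(
  motion="-0.001 -0.001 0.03 0 0 0 0; -0.001 -0.001 0.03 0 0 0 0; 0 0 0.03 0 0 0 0; 0 0 0.03 0 0 0 0; 0 0 0.02 0 0 0 0; 0 0 0.01 0 0 0 0; 0 0 0.005 0 0 0 0; 0 0 0 0 0 0 0",
)

```text
time: 17.5
eef_pos: [0.4946, 0.2116, 0.2292]
ee_rot: [0.614, 0.745, 0.2, 0.165]
contact_force: [-1.5, -0.4, -2.7]
width: 0.0091
grasp_force: 59.5
```

>>> drive_tool(
  motion="0 0 0.004 0 0 0 0; 0 0 0.004 0 0 0 0; 0 0 0.004 0 0 0 0; 0 0 0.004 0 0 0 0; 0 0 0.002 0 0 0 0; 0 0 0 0 0 0 0",
)

```text
time: 18.1
eef_pos: [0.5031, 0.213, 0.2128]
ee_rot: [0.615, 0.745, 0.2, 0.165]
contact_force: [0.1, -1.2, -3.1]
width: 0.009
grasp_force: 59.4
```

Run:
```python
from h import *
print(loc(EA),loc(EA)[2]-.146); rows(now(),tgt(EA,(.016,0,.18)),1,False)
s=robot.get_state(); print(s['contact_force'],s['moment'])
```

```text
[0.01597979 0.00085054 0.19581134] 0.049811336264462935
1 x [-0.0009  0.      0.0158] [ 0.0003 -0.0004  0.0015]
[ 0.07297235 -1.21362586 -3.06972175] [-0.25533495  1.03442552 -0.01644492]
```

>>> drive_tool(
  motion="0 0 0.002 0 0 0 0; 0 0 0.002 0 0 0 0; 0 0 0.002 0 0 0 0; 0 0 0.002 0 0 0 0; 0 0 0 0 0 0 0",
)

```text
time: 18.6
eef_pos: [0.5071, 0.2138, 0.2059]
ee_rot: [0.615, 0.745, 0.2, 0.165]
contact_force: [-0.4, 0.1, -4.2]
width: 0.0089
grasp_force: 59.5
```

>>> drive_tool(
  motion="0 0 0.0015 0 0 0 0; 0 0 0.0015 0 0 0 0; 0 0 0.001 0 0 0 0; 0 0 0 0 0 0 0",
)

```text
time: 19.0
eef_pos: [0.5091, 0.2142, 0.2027]
ee_rot: [0.615, 0.745, 0.2, 0.165]
contact_force: [-0.1, -0.2, -3.8]
width: 0.0092
grasp_force: 59.5
```

>>> drive_tool(
  motion="0 0 0.0015 0 0 0 0; 0 0 0.0015 0 0 0 0; 0 0 0 0 0 0 0",
)

```text
time: 19.3
eef_pos: [0.5105, 0.2145, 0.2]
ee_rot: [0.615, 0.745, 0.2, 0.165]
contact_force: [-0.9, -0.2, -4.4]
width: 0.0092
grasp_force: 59.5
```

>>> drive_tool(
  motion="0 0 0.001 0 0 0 0; 0 0 0.001 0 0 0 0; 0 0 0.001 0 0 0 0; 0 0 0 0 0 0 0",
)

```text
time: 19.7
eef_pos: [0.512, 0.2148, 0.1975]
ee_rot: [0.614, 0.745, 0.2, 0.165]
contact_force: [-0.1, -1.2, -3.5]
width: 0.0091
grasp_force: 59.5
```

>>> drive_tool(
  motion="0 0 0.001 0 0 0 0; 0 0 0.001 0 0 0 0; 0 0 0.001 0 0 0 0; 0 0 0 0 0 0 0",
)

```text
time: 20.1
eef_pos: [0.5135, 0.2151, 0.1949]
ee_rot: [0.615, 0.745, 0.2, 0.165]
contact_force: [-0.5, -0.1, -4.1]
width: 0.009
grasp_force: 59.5
```

>>> drive_tool(
  motion="0 0 0.001 0 0 0 0; 0 0 0.001 0 0 0 0; 0 0 0.001 0 0 0 0; 0 0 0 0 0 0 0",
)

```text
time: 20.5
eef_pos: [0.515, 0.2153, 0.1923]
ee_rot: [0.615, 0.745, 0.2, 0.165]
contact_force: [0.7, -0.2, -2.8]
width: 0.009
grasp_force: 59.5
```

>>> drive_tool(
  motion="0 0 0.001 0 0 0 0; 0 0 0.001 0 0 0 0; 0 0 0.001 0 0 0 0; 0 0 0 0 0 0 0",
)

```text
time: 20.9
eef_pos: [0.5164, 0.2156, 0.1897]
ee_rot: [0.614, 0.745, 0.2, 0.165]
contact_force: [0.4, 0.9, -2.5]
width: 0.0089
grasp_force: 59.5
```

>>> drive_tool(
  motion="0 0 0.001 0 0 0 0; 0 0 0.001 0 0 0 0; 0 0 0.001 0 0 0 0; 0 0 0.001 0 0 0 0; 0 0 0 0 0 0 0",
)

```text
time: 21.4
eef_pos: [0.5184, 0.216, 0.1862]
ee_rot: [0.615, 0.745, 0.2, 0.165]
contact_force: [0.1, -0.3, -4.1]
width: 0.0093
grasp_force: 59.5
```

>>> drive_tool(
  motion="0 0 0.001 0 0 0 0; 0 0 0.001 0 0 0 0; 0 0 0.001 0 0 0 0; 0 0 0.001 0 0 0 0; 0 0 0 0 0 0 0",
)

```text
time: 21.9
eef_pos: [0.5204, 0.2164, 0.1828]
ee_rot: [0.614, 0.745, 0.2, 0.165]
contact_force: [0.1, -1.0, -3.0]
width: 0.0094
grasp_force: 59.5
```

>>> drive_tool(
  motion="0 0 0.001 0 0 0 0; 0 0 0.001 0 0 0 0; 0 0 0.001 0 0 0 0; 0 0 0.001 0 0 0 0; 0 0 0 0 0 0 0",
)

```text
time: 22.4
eef_pos: [0.5223, 0.2168, 0.1793]
ee_rot: [0.614, 0.745, 0.2, 0.165]
contact_force: [-0.1, 0.2, -3.2]
width: 0.009
grasp_force: 59.5
```

>>> drive_tool(
  motion="0 0 0.001 0 0 0 0; 0 0 0.001 0 0 0 0; 0 0 0.001 0 0 0 0; 0 0 0.001 0 0 0 0; 0 0 0 0 0 0 0",
)

```text
time: 22.9
eef_pos: [0.5243, 0.2172, 0.1759]
ee_rot: [0.614, 0.745, 0.2, 0.165]
contact_force: [-0.3, -0.6, -3.9]
width: 0.0093
grasp_force: 59.5
```

>>> drive_tool(
  motion="0 0 0.001 0 0 0 0; 0 0 0.001 0 0 0 0; 0 0 0.001 0 0 0 0; 0 0 0 0 0 0 0",
)

```text
time: 23.3
eef_pos: [0.5258, 0.2174, 0.1733]
ee_rot: [0.614, 0.745, 0.2, 0.165]
contact_force: [0.0, -0.2, -4.3]
width: 0.0093
grasp_force: 59.5
```

>>> drive_tool(
  motion="0 0 0.001 0 0 0 0; 0 0 0.001 0 0 0 0; 0 0 0.001 0 0 0 0; 0 0 0 0 0 0 0",
)

```text
time: 23.7
eef_pos: [0.5271, 0.2186, 0.1732]
ee_rot: [0.614, 0.745, 0.201, 0.165]
contact_force: [-12.8, -1.6, 11.8]
width: 0.0092
grasp_force: 62.7
```

Run:
```python
from h import *
print(loc(EA)); snap('wrist','w10'); 
for c in('wrist','side','top'):
    if c!='wrist': snap(c,'x_'+c)
    for q in('easel_rest','easel_top','tile_mid'): print(c,q,[(np.round(x['pixel'],1).tolist(),round(x['p'],2)) for x in optics.pinpoint(c,q)[:2]])
    T=now(); 
    print('pred',[proj(c,EA[:3]+Rf(.19)@np.array(l)).round(1).tolist() for l in ((0,0,0),(0,0,.165))], 'tile',proj(c,T[:3,3]+T[:3,2]*.046).round(1))
m=optics.silhouettes('side','tile'); 
for x in m[:2]:
  ys,xs=np.nonzero(x['pixels']); print(x['p'],xs.min(),xs.max(),ys.min(),ys.max())
```

```text
[0.01756492 0.00185599 0.14926523]
wrist easel_rest [([294.7, 173.5], 0.56)]
wrist easel_top [([271.2, 248.0], 0.75)]
wrist tile_mid [([309.8, 363.8], 0.45)]
pred [[294.5, 174.9], [274.7, 252.7]] tile [313.3 207.9]
side easel_rest [([342.5, 185.0], 0.66)]
side easel_top [([316.8, 150.8], 0.97)]
side tile_mid [([334.5, 158.4], 0.56), ([261.5, 190.5], 0.33)]
pred [[343.5, 186.6], [317.2, 149.9]] tile [332.7 161. ]
top easel_rest [([269.7, 180.1], 0.75)]
top easel_top []
top tile_mid [([267.0, 185.9], 0.58)]
pred [[268.4, 181.9], [266.2, 201.5]] tile [265.2 187.9]
0.55 313 355 132 203
0.33 291 368 190 374
```

Contact with the ledge at about 20 N along the slope. I'll ease off slightly, then bring the tile back to the uprights.

>>> drive_tool(
  motion="0 0 -0.002 0 0 0 0; 0 0 -0.001 0 0 0 0; 0 0 0 0 0 0 0",
)

```text
time: 24.65
eef_pos: [0.526, 0.2175, 0.1734]
ee_rot: [0.614, 0.745, 0.2, 0.165]
contact_force: [0.4, 1.0, -3.6]
width: 0.0091
grasp_force: 59.6
```

>>> drive_tool(
  motion="0 -0.002 0 0 0 0 0; 0 -0.002 0 0 0 0 0; 0 -0.002 0 0 0 0 0; 0 0 0 0 0 0 0",
)

```text
time: 25.05
eef_pos: [0.5202, 0.2162, 0.1698]
ee_rot: [0.615, 0.745, 0.199, 0.165]
contact_force: [-0.1, 0.2, -4.2]
width: 0.009
grasp_force: 59.5
```

>>> drive_tool(
  motion="0 -0.001 0 0 0 0 0; 0 -0.001 0 0 0 0 0; 0 -0.001 0 0 0 0 0; 0 0 0 0 0 0 0",
)

```text
time: 25.45
eef_pos: [0.518, 0.2159, 0.1688]
ee_rot: [0.614, 0.745, 0.2, 0.165]
contact_force: [-0.3, 0.5, -3.6]
width: 0.0095
grasp_force: 59.5
```

>>> drive_tool(
  motion="0 -0.001 0 0 0 0 0; 0 -0.001 0 0 0 0 0; 0 -0.001 0 0 0 0 0; 0 0 0 0 0 0 0",
)

```text
time: 25.85
eef_pos: [0.5154, 0.2154, 0.1673]
ee_rot: [0.614, 0.745, 0.2, 0.165]
contact_force: [-1.2, -0.6, -4.0]
width: 0.0094
grasp_force: 59.4
```

>>> drive_tool(
  motion="0 -0.001 0 0 0 0 0; 0 -0.001 0 0 0 0 0; 0 0 0 0 0 0 0",
)

```text
time: 26.15
eef_pos: [0.5141, 0.2152, 0.1666]
ee_rot: [0.614, 0.745, 0.2, 0.165]
contact_force: [0.6, -1.0, -3.4]
width: 0.0091
grasp_force: 59.4
```

>>> drive_tool(
  motion="0 -0.001 0 0 0 0 0; 0 -0.001 0 0 0 0 0; 0 0 0 0 0 0 0",
)

```text
time: 26.45
eef_pos: [0.513, 0.2151, 0.1661]
ee_rot: [0.614, 0.745, 0.201, 0.166]
contact_force: [2.6, 1.5, -3.4]
width: 0.0093
grasp_force: 59.4
```

>>> drive_tool(
  motion="0 -0.001 0 0 0 0 0; 0 -0.001 0 0 0 0 0; 0 0 0 0 0 0 0",
)

```text
time: 26.75
eef_pos: [0.5129, 0.2151, 0.1664]
ee_rot: [0.614, 0.744, 0.202, 0.167]
contact_force: [7.0, 1.2, -4.1]
width: 0.009
grasp_force: 59.0
```

Run:
```python
from h import *
s=robot.get_state(); T=now(); print(loc(EA),s['contact_force'],'m tool',T[:3,:3].T@s['moment']); print('rel',(R.from_matrix(T[:3,:3]).inv()*R.from_matrix(tgt(EA,(0,0,0))[:3,:3])).as_rotvec())
```

```text
[0.00150201 0.00109771 0.15066774] [ 7.01514597  1.187483   -4.07670976] m tool [-0.36385665 -0.1129057   0.09719881]
rel [ 0.00642127 -0.00066556  0.00025479]
```

>>> drive_tool(
  motion="0 0.0007 0.001 0 0 0 0; 0 0 0.0005 0 0 0 0; 0 0 0 0 0 0 0",
)

```text
time: 27.05
eef_pos: [0.5134, 0.2155, 0.1655]
ee_rot: [0.614, 0.745, 0.202, 0.166]
contact_force: [2.6, -0.1, 3.0]
width: 0.0089
grasp_force: 60.5
```

>>> drive_tool(
  motion="0 0 0 0 0 0 0.012; 0 0 0 0 0 0 0.018; 0 0 0 0 0 0 0.03; 0 0 0 0 0 0 0.045; 0 0 0 0 0 0 0.05; 0 0 0 0 0 0 0.05",
)

```text
time: 27.65
eef_pos: [0.5116, 0.2147, 0.1631]
ee_rot: [0.614, 0.745, 0.2, 0.165]
contact_force: [-0.9, 0.4, -0.1]
width: 0.0503
grasp_force: 0.0
```

Run:
```python
from h import *
s=robot.get_state(); print(loc(EA),s['contact_force'],s['width'])
snap('wrist','w11'); r=optics.silhouettes('wrist','tile'); m=r[0]['pixels']; print(r[0]['p'])
for row in (20,60,100,140,180,220,260): c=np.nonzero(m[row])[0]; print(row,(c.min(),c.max()) if len(c) else None,end=' ')
snap('side','y_side'); m=optics.silhouettes('side','tile')
for x in m[:2]:
  ys,xs=np.nonzero(x['pixels']); print(x['p'],xs.min(),xs.max(),ys.min(),ys.max())
print('tile_mid',optics.pinpoint('side','tile_mid')[:1])
```

```text
[-0.00136757  0.00091927  0.14845491] [-0.8578658   0.4473263  -0.14637822] 0.050315343073775796
0.58
20 (np.int64(308), np.int64(340)) 60 (np.int64(308), np.int64(338)) 100 (np.int64(308), np.int64(337)) 140 (np.int64(309), np.int64(336)) 180 (np.int64(309), np.int64(336)) 220 (np.int64(308), np.int64(335)) 260 (np.int64(310), np.int64(335)) 0.95 306 351 128 206
tile_mid [{'pixel': [328.6, 160.0], 'p': 0.89}]
```

>>> drive_tool(
  motion="0 0.003 -0.015 0 0 0 0.05; 0 0 -0.025 0 0 0 0.05; 0 0 -0.03 0 0 0 0.05; 0 0 -0.03 0 0 0 0.05; 0 0 -0.03 0 0 0 0.05; 0 0 -0.03 0 0 0 0.05; 0 0 -0.03 0 0 0 0.05; 0 0 0 0 0 0 0.05",
)

```text
time: 28.7
eef_pos: [0.4217, 0.1981, 0.3347]
ee_rot: [0.614, 0.744, 0.204, 0.166]
contact_force: [0.7, 0.0, -0.4]
width: 0.05
grasp_force: 0.0
```

Run:
```python
from h import *
snap('wrist','w12'); r=optics.silhouettes('wrist','tile')[0]; ys,xs=np.nonzero(r['pixels']); print(r['p'],'rows',ys.min(),ys.max())
for row in range(ys.min(),ys.max(),25): c=np.nonzero(r['pixels'][row])[0]; print(row,(c.min(),c.max()) if len(c) else None,end=' ')
# predicted tile top corners if seated centred
s=-.003+.0
for L in [(0,.1,.2),(0,-.1,.2),(.01,.1,.2),(.01,-.1,.2)]: print(L,proj('wrist',EA[:3]+Rf(.19)@np.array(L)).round(1))
snap('side'); snap('top')
for c in('side','top'):
  for q in('tile_mid','tab_grip','tab_pivot','pot','bottle','block'): print(c,q,[(np.round(x['pixel'],1).tolist(),round(x['p'],2)) for x in optics.pinpoint(c,q)[:1]])
print([proj(c,EA[:3]+Rf(.19)@np.array((.005,0,.1))).round(1) for c in('side','top')])
```

```text
0.61 rows 58 278
58 (np.int64(305), np.int64(312)) 83 (np.int64(304), np.int64(314)) 108 (np.int64(304), np.int64(314)) 133 (np.int64(304), np.int64(314)) 158 (np.int64(305), np.int64(314)) 183 (np.int64(305), np.int64(315)) 208 (np.int64(306), np.int64(315)) 233 (np.int64(306), np.int64(315)) 258 (np.int64(307), np.int64(315)) (0, 0.1, 0.2) [310.7  54.7]
(0, -0.1, 0.2) [311.3 278.3]
(0.01, 0.1, 0.2) [323.2  54.7]
(0.01, -0.1, 0.2) [321.7 278.3]
side tile_mid [([329.6, 160.5], 0.84)]
side tab_grip [([311.6, 196.3], 0.79)]
side tab_pivot [([296.8, 212.5], 0.59)]
side pot [([262.7, 192.6], 0.76)]
side bottle [([250.4, 312.4], 0.66)]
side block [([378.8, 251.0], 0.83)]
top tile_mid [([270.7, 192.2], 0.84)]
top tab_grip [([386.5, 199.1], 0.75)]
top tab_pivot [([380.5, 218.1], 0.77)]
top pot [([404.2, 262.7], 0.55)]
top bottle [([269.4, 191.4], 0.73)]
top block [([405.9, 262.8], 0.73)]
[array([329.6, 164.3]), array([266.8, 191.6])]
```

```bash
python3 -c "
from cell import robot; print(robot.close_job())"
```

```text
the job is handed in; nothing more can be done
None
```

The job is handed in at about 29 s. The tile stands on the easel ledge, leaning back squarely and centred to about 2 mm. The tab is still turned aside, and the arm touched nothing but the tab, tile and easel. The first tab push missed, and ledge contact peaked at about 20 N.

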